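# Drive the worn bushing out of a castor wheel

## Robot

A 7-joint arm with a two-finger parallel gripper is mounted at the origin on the work surface. World frame = base frame: x ahead of the robot, y to its left, z up, the work surface at z = 0. Lengths are in m, angles in rad, forces in N, time in s.
With the tool pointing down it reaches from about 0.425 to 0.95 m from the base axis. Payload 4.7 kg.
Tool frame: the origin (TCP) lies between the finger pads; the fingertips stand tcp_to_tips ahead of it and the grasp point (between the pads) is the TCP (tcp_to_tips is the distance from the TCP to the fingertips, in m); z points along the fingers, x is the direction in which the jaws open and shut, and the axes are right-handed (so a half turn about z gives the same grasp; the last joint's range is limited). The gripper opens to 85 mm and grips with 20 to 120 N. Pads are 22 mm wide; open, the fingers measure 114 mm over their backs; the gripper's body (76 mm by 85 mm) begins 54 mm behind the grasp point. The pads swing forward as they close: fully open they stand 13 mm farther back than shut.
Start: joints at [-1.216, 0.469, -0.049, 1.532, 0.024, 1.141, -0.082], TCP at [0.253, 0.626, 0.25] pointing down, gripper open.
Joint ranges: [-2.59, 2.59], [-0.33, 1.99], [-1.39, 1.29], [0.1, 2.45], [-1.04, 4.18], [0.21, 1.99], [-2.66, 2.66]. Speed limits (rad/s): [2.57, 2.57, 3.14, 3.14, 3.14, 3.14, 3.14].

## Interface

Orientations are given as [roll, pitch, yaw] about the fixed x, y, z axes, in that order (R = Rz(yaw) Ry(pitch) Rx(roll)).
In Python, from bench import get_state, snapshot, sign_off, tcp_to_tips gives the robot as it stands. The module is installed in compiled form; this text tells all that it offers.
- The arm moves only by the tool step_arm, never from a script. Its argument "plan" is a list of rows, each a list of 5 numbers: the finger opening in cm, from 0 to 8.54, then the shift along the tool's x, y, z in cm, then the turn about the tool's z in rad. A call has 1 to 20 rows; each row is the pose to reach, as a shift and turn from the pose commanded when the call began, along the tool's axes at that moment; what a row does not reach only later rows make up. A row lasts 1/10 s, in which the tool goes at most 50 mm and 8.59 degrees, less where a joint would pass 70% of its speed; a pose out of reach is approached as far as the arm can. A call with a gripper value outside its range is refused whole. The fingers move at their own pace and stop on an object; the grip force is fixed at half the most. Time passes only in rows, so rows that repeat a pose let the fingers close. It gives the time, the measured TCP pose, the force and the opening at its end, in the units of the state.
- get_state(): the state, without advancing time (a new reading comes with each control period).
- snapshot(name): name is "side" or "top" or "wrist"; returns a dict with "pixels" (400x640x3 uint8, red, green, blue), "fx", "fy", "cx", "cy" (pixels), "rvec" (rotation vector, rad) and "tvec" (3), from world to camera coordinates, as OpenCV has them. Camera axes: x right, y down, z forward; pixel columns grow to the right and rows downward; lengths in m; the calibration is good to about 2 mm. A picture is of the moment at which its call begins. There is no depth.
- sign_off(): hands the job in, once; it reports no verdict.
The state is a dict: "clock": time; "q": joint angles; "qd": joint speeds; "joint_torque": joint torques, N m; "ee_pos": TCP position; "ee_rot": TCP orientation; "force": force on the tool from outside, world axes, zero at the start; "wrist_torque": the same for the moment, N m; "gripper_width": finger opening in m.
Only numpy, scipy, OpenCV 4.12 (cv2) and the standard library are available. Lean on these libraries where they do the work, as an engineer would, in place of code of your own. Each camera call takes 0.05 s, during which the arm holds its last target.

## Task

Take the drift (the ejector rod with the red handle) out of its wooden holder, feel for the bore of the castor wheel on the blue stand, and push the old brass bushing down out of the wheel so that it drops into the white tray below. Go gently: never lean the drift hard on the wheel itself. Then put the drift back fully home and upright in its holder, let go, and leave the other things on the counter where they are.

Things in the scene. Friction and masses are not known exactly. Their poses are not given: they have to be found in the camera images.
- drift_grip (a point): Centre of the drift's red handle: square, 26 x 26 mm, 55 mm tall, above a collar 36 mm across, 6 mm thick. Point on the axis, 105 mm above the tip, 29 mm above the collar's top, 26 mm below the handle's top. z along the axis, away from the tip; x, y square to the handle's flats. About 0.24 kg. Starts upright in the holder.
- drift_tip (a point): Centre of the drift's flat lower end: a steel rod 20 mm in diameter, 70 mm long below the collar, with a 1 mm bevel. 105 mm below the handle's centre; same axes.
- rack: Drift holder: fixed wooden block 80 x 80 mm, 78 mm high, with a vertical 25 mm hole right through its middle. Origin: centre of the underside, on the hole's axis. With the drift fully home its collar lies on the block, its tip 8 mm and its handle's centre 113 mm above the counter. Handle starts within 3 degrees of square to the block.
- stand: Blue press-out stand, fixed, 130 x 130 mm, 55 mm high, origin at the centre of its underside. Two walls along its x carry the castor wheel, lying flat and held fast: underside 55 mm, top face 91 mm above the counter. The wheel was set down by eye: the axis of its bore is vertical but lies 4 to 7 mm from the stand's centre in any direction, so it must be felt for.
- wheel: Castor wheel: red hub 64 mm across, black tread 96 mm, 36 mm thick. Origin at its underside, 5.5 mm from the bore's axis in an unstated direction, so no better guide to the bore than the stand's centre. Bore 24 mm in diameter, 36 mm long, sharp upper edge. More than 35 N from drift or gripper would mark the wheel.
- wheel_top (a point): A point at the stand's centre, level with the wheel's top face. The bore is 4 to 7 mm off it. The brass bushing (23 mm in diameter, 24 mm long, dark centre) sits in the bore, its top 3 to 9 mm below this level, gripped by the bore: it slides under 6 to 14 N until its top is about level with the wheel's underside, then drops.
- tray: White catch tray fixed in the stand under the wheel, 120 x 76 mm, 18 mm high, open at the top, floor 9 mm above the counter; origin under its centre. The bushing is to lie in it.
- screwdriver: Bystander: screwdriver lying on the counter beyond the work. Leave it.
- wrench: Bystander: wrench lying on the counter beyond the work. Leave it.
- tin: Bystander: orange tin 60 mm across, 70 mm high, origin at its underside. Leave it.
Not all that is in view belongs to the job. Leave any purple or turquoise look-alike of the part that bears drift_grip alone.

How it is judged:
By the outcome, as a careful person would: the job done as asked, in the order asked, and still so for the second after the job is handed in, with the robot touching nothing.
It also fails if it takes over 72 s, if anything falls off the work surface, if the arm or the gripper's body presses on something with over 40 N, if the wrist force passes 120 N, or if a joint passes its speed limit or range.

## Working session

There is one attempt and no reset: what is moved stays moved. The work goes in short steps, Python scripts to look and compute and a tool call to move; the robot and the scene stay as the last step left them, time stands still between calls to the robot, and variables do not carry over. Pictures are saved under pics/ and viewed, and the job is handed in when it is done.

Besides the shell and the picture viewer there is one more tool, called after "Call:" as name([rows], argument=value, ...), one row to a line, values as JSON. step_arm: Moves the arm, as the interface text tells. Its arguments: {"type":"object","properties":{"plan":{"type":"array","items":{"type":"array","items":{"type":"number"}}}},"required":["plan"]}

```bash
mkdir -p pics
cat > h.py <<'E'
import numpy as np, cv2
from bench import get_state, snapshot, sign_off, tcp_to_tips
from scipy.spatial.transform import Rotation as R
def cam(s):
    Rm=cv2.Rodrigues(np.array(s['rvec'],float))[0]; t=np.array(s['tvec'],float).ravel(); return Rm,t
def save(s,n,crop=None,k=1):
    im=s['pixels'][:,:,::-1]
    if crop: x0,y0,x1,y1=crop; im=im[y0:y1,x0:x1]
    im=cv2.resize(im,None,fx=k,fy=k,interpolation=cv2.INTER_CUBIC); cv2.imwrite('pics/'+n+'.png',im)
def p2w(s,u,v,z):
    Rm,t=cam(s); d=Rm.T@np.array([(u-s['cx'])/s['fx'],(v-s['cy'])/s['fy'],1]); c=-Rm.T@t
    return c+d*(z-c[2])/d[2]
def w2p(s,p):
    Rm,t=cam(s); q=Rm@np.array(p)+t; return np.array([s['fx']*q[0]/q[2]+s['cx'],s['fy']*q[1]/q[2]+s['cy']])
E
python3 - <<'E'
from h import *
import pickle
st=get_state()
print(st['clock'],st['ee_pos'],st['ee_rot'],st['force'],st['gripper_width'],tcp_to_tips)
d={}
for n in ('side','top','wrist'):
    s=snapshot(n);d[n]=s;save(s,n+'0');Rm,t=cam(s);print(n,s['fx'],s['cx'],s['cy'],-Rm.T@t,Rm[2])
pickle.dump(d,open('s0.pkl','wb'))
E
```

```text
0.0 [0.25249942 0.62537722 0.24922146] [3.14154001e+00 2.06020428e-03 1.18706547e+00] [ 0.57828772  0.37482125 -1.10135037] 0.08536421265971983 0.019
side 395.74837699357005 321.3710231371535 199.04227125770075 [ 0.34224636 -0.85339059  0.74415711] [ 0.15895401  0.79466356 -0.58586983]
top 426.1856723934115 317.2909467042028 194.53745464384522 [ 0.43839069 -0.00390622  1.17212929] [ 0.09203662  0.01518834 -0.99563978]
wrist 298.09878980365266 318.4415578049288 195.27169527486868 [0.18345163 0.65476822 0.37113659] [ 0.27253528 -0.11103182 -0.95571777]
```

View pics/top0.png

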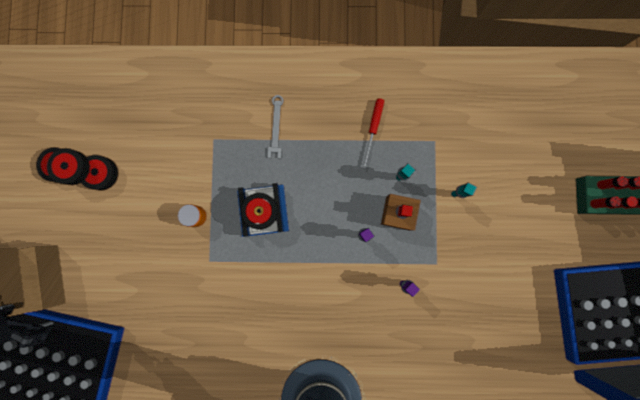

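View pics/side0.png

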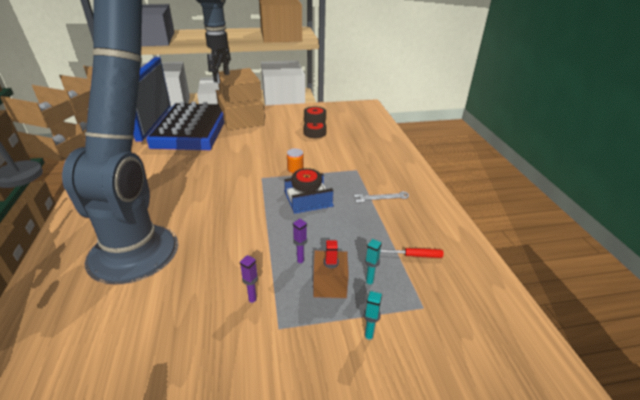

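View pics/wrist0.png

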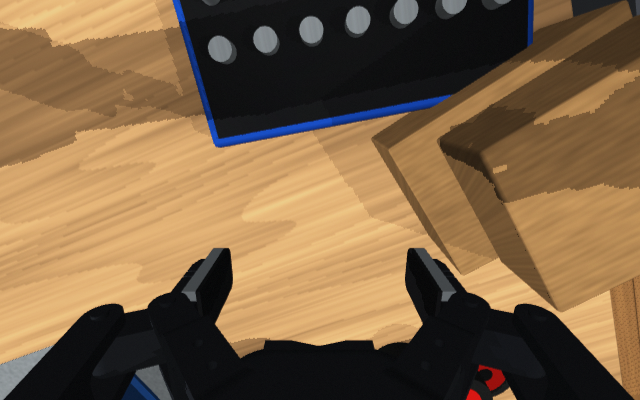

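Run:
```python
from h import *
import pickle
d=pickle.load(open('s0.pkl','rb'))
save(d['top'],'topA',(340,150,490,260),5);save(d['top'],'topB',(220,165,310,255),7);save(d['side'],'sideA',(230,200,400,330),4);save(d['side'],'sideB',(265,140,355,220),7)
```

```text
(no output)
```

View pics/topA.png

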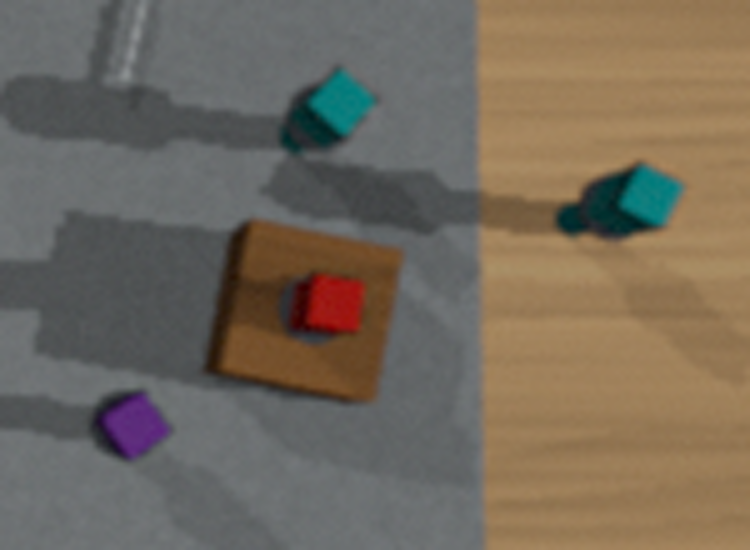

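View pics/topB.png

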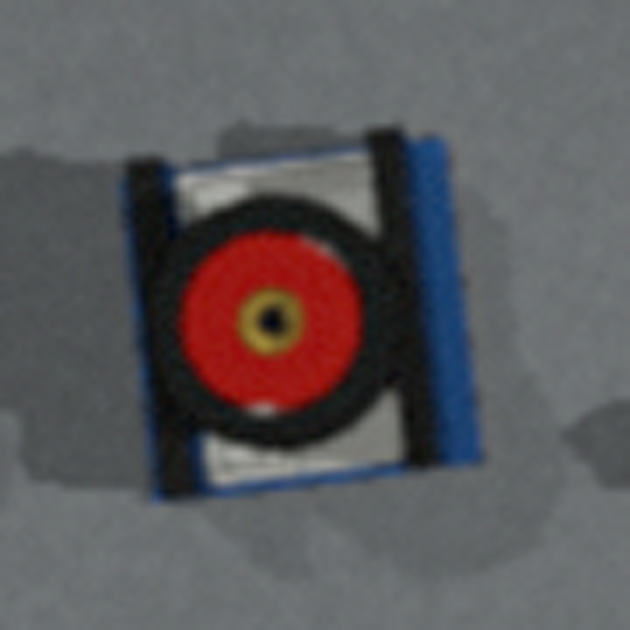

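View pics/sideA.png

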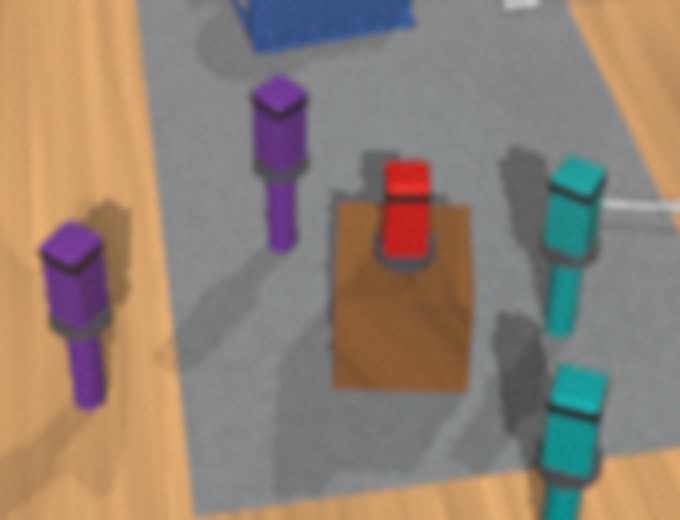

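View pics/sideB.png

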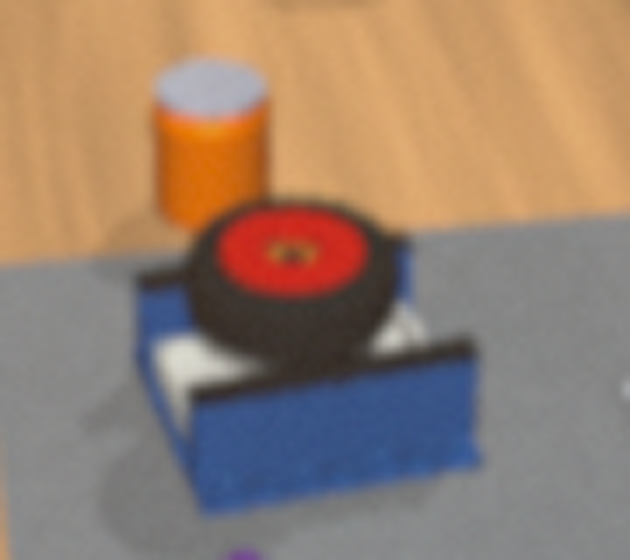

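```bash
cat >> h.py <<'E'
def cp(px,py,x0,y0,k): return x0+(px+.5)/k-.5, y0+(py+.5)/k-.5
E
python3 - <<'E'
from h import *
import pickle
d=pickle.load(open('s0.pkl','rb'));s=d['top'];sd=d['side']
A=lambda x,y,z:p2w(s,*cp(x,y,340,150,5),z)
B=lambda x,y,z:p2w(s,*cp(x,y,220,165,7),z)
np.set_printoptions(precision=4,suppress=True)
c=np.array([A(*p,.078) for p in [(254,220),(402,251),(372,401),(222,372)]]);print('rack',c,c.mean(0))
e=c[1]-c[0];print(np.degrees(np.arctan2(e[1],e[0])), np.linalg.norm(e))
h=np.array([A(*p,.139) for p in [(314,278),(360,276),(362,331),(310,330)]]);print('handle top',h,h.mean(0))
print('purple',A(133,427,.139),'teal',A(340,105,.139),A(650,197,.139), 'purple2',p2w(s,412,288,.139))
print('purple base', p2w(sd,*cp(281,248,230,200,4),0),p2w(sd,*cp(90,405,230,200,4),0),'teal',p2w(sd,*cp(560,333,230,200,4),0))
print('hub centre',B(270,320,.091),'bush',B(272,321,.086),'tread',B(277,321,.091))
w=np.array([B(*p,.055) for p in [(124,182),(445,137),(483,460),(157,500)]]);print('stand',w,w.mean(0))
e=w[1]-w[0];print(np.degrees(np.arctan2(e[1],e[0])), np.linalg.norm(e))
S=lambda x,y,z:p2w(sd,*cp(x,y,265,140,7),z)
print('side hub',S(293,251,.091),'bush',S(292,252,.086))
print('tin',p2w(s,190,215,.07))
SA=lambda x,y,z:p2w(sd,*cp(x,y,230,200,4),z)
hs=np.array([SA(*p,.139) for p in [(387,162),(429,162),(431,198),(384,197)]]);print(hs,hs.mean(0))
for p in [(0.25,.626,.25)]: print(w2p(s,p))
E
```

```text
rack [[ 0.5437 -0.1753  0.078 ]
 [ 0.5284 -0.251   0.078 ]
 [ 0.4515 -0.2349  0.078 ]
 [ 0.4655 -0.1586  0.078 ]] [ 0.4973 -0.2049  0.078 ]
-101.4124070316098 0.0772374303462229
handle top [[ 0.5099 -0.1946  0.139 ]
 [ 0.5111 -0.2168  0.139 ]
 [ 0.4844 -0.2175  0.139 ]
 [ 0.4847 -0.1925  0.139 ]] [ 0.4975 -0.2053  0.139 ]
purple [ 0.4371 -0.107   0.139 ] teal [ 0.5946 -0.2079  0.139 ] [ 0.5508 -0.3574  0.139 ] purple2 [ 0.3127 -0.2158  0.139 ]
purple base [ 0.4367 -0.1111  0.    ] [ 0.3076 -0.2208  0.    ] teal [ 0.5974 -0.2133  0.    ]
hub centre [0.4967 0.1627 0.091 ] bush [0.4966 0.1627 0.086 ] tread [0.4964 0.1601 0.091 ]
stand [[0.5502 0.2246 0.055 ]
 [0.5684 0.1036 0.055 ]
 [0.4471 0.0872 0.055 ]
 [0.4309 0.2089 0.055 ]] [0.4991 0.1561 0.055 ]
-81.45475697319984 0.12235607690135047
side hub [0.4969 0.1613 0.091 ] bush [0.4975 0.1684 0.086 ]
tin [0.4838 0.3429 0.07  ]
[[ 0.4883 -0.1917  0.139 ]
 [ 0.512  -0.1957  0.139 ]
 [ 0.5067 -0.2251  0.139 ]
 [ 0.4811 -0.22    0.139 ]] [ 0.497  -0.2081  0.139 ]
[ 27.6618 319.4175]
```

```bash
cat >> h.py <<'E'
def go(p,yaw=None):
    st=get_state(); Rm=R.from_euler('xyz',st['ee_rot']).as_matrix()
    d=Rm.T@(np.array(p)-np.array(st['ee_pos']))*100
    y0=np.arctan2(Rm[1,0],Rm[0,0])
    print('shift cm',np.round(d,2),'turn',None if yaw is None else np.round((y0-yaw+np.pi)%(2*np.pi)-np.pi,3), 'rows>',np.linalg.norm(d)/5)
E
python3 - <<'E'
from h import *
import pickle
d=pickle.load(open('s0.pkl','rb'));s=d['wrist']
print(w2p(s,[.2525,.6254,.249]),w2p(s,[.2525,.6254,.09]))
go([.50,.16,.25],np.radians(-11.4))
E
```

```text
[315.70115463 272.06057742] [317.30752681 183.95849175]
shift cm [-33.9   40.37   0.  ] turn 1.386 rows> 10.543728558683465
```

Call:
step_arm([
  [8.5,-8,10,0,0.3],
  [8.5,-16,20,0,0.6],
  [8.5,-25,30,0,1.0],
  [8.5,-33.9,40.4,0,1.386],
  [8.5,-33.9,40.4,0,1.386],
  [8.5,-33.9,40.4,0,1.386],
  [8.5,-33.9,40.4,0,1.386],
  [8.5,-33.9,40.4,0,1.386],
  [8.5,-33.9,40.4,0,1.386],
  [8.5,-33.9,40.4,0,1.386],
  [8.5,-33.9,40.4,0,1.386],
  [8.5,-33.9,40.4,0,1.386],
  [8.5,-33.9,40.4,0,1.386],
  [8.5,-33.9,40.4,0,1.386],
  [8.5,-33.9,40.4,0,1.386],
  [8.5,-33.9,40.4,0,1.386],
])

```text
clock: 1.75
ee_pos: [0.4999, 0.1615, 0.2502]
ee_rot: [-3.141, 0.0, -0.197]
force: [-1.1, -0.2, 0.4]
gripper_width: 0.0852
```

Run:
```python
from h import *
import pickle
s=snapshot('wrist');pickle.dump(s,open('w1.pkl','wb'));save(s,'w1');st=get_state();print(st['ee_pos'],st['ee_rot'],st['q'],st['force'],st['clock'])
print(w2p(s,[.4966,.1627,.091]))
go([.497,-.205,.25])
```

```text
[0.49998284 0.16127748 0.2502158 ] [-3.14145457e+00  2.76923409e-04 -1.97093746e-01] [-0.73624449  0.22954133  0.40943692  1.90597667 -0.10634004  1.02714448
 -0.47834604] [0.34210553 0.51294486 0.54602075] 1.8
[314.62636823 184.82859665]
shift cm [6.880e+00 3.598e+01 1.000e-02] turn None rows> 7.325793681588202
```

View pics/w1.png

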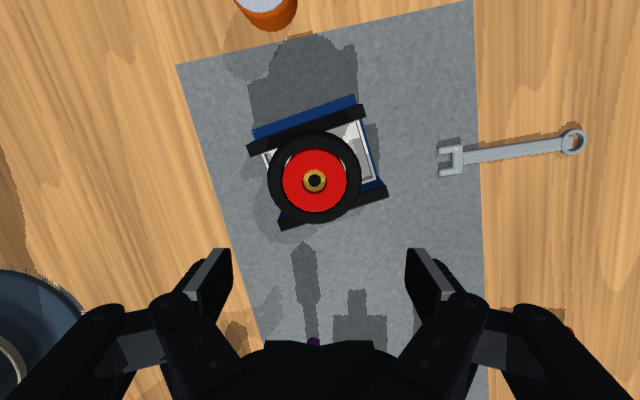

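Run:
```python
from h import *
import pickle
s=pickle.load(open('w1.pkl','rb'));save(s,'w1c',(240,90,400,240),5)
```

```text
(no output)
```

View pics/w1c.png

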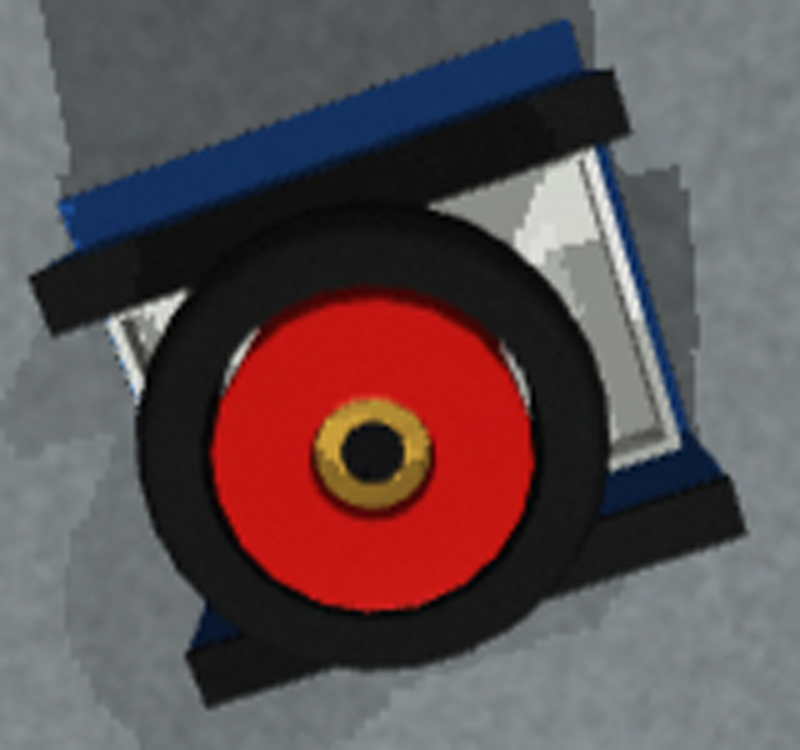

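Run:
```python
from h import *
import pickle
s=pickle.load(open('w1.pkl','rb'));W=lambda x,y,z:p2w(s,*cp(x,y,240,90,5),z)
for z in (.091,.087): print('bore',W(373,459,z))
# bore edges
print(W(373,520,.091),W(373,397,.091),W(312,459,.091),W(434,459,.091))
print('hub bottom',W(372,612,.091),'l',W(212,459,.091),W(533,459,.091))
w=np.array([W(*p,.055) for p in [(30,275),(612,70),(747,533),(208,708)]]);print('stand',w,w.mean(0))
```

```text
bore [0.4968792  0.16616289 0.091     ]
bore [0.49661588 0.16516473 0.087     ]
[0.49441154 0.15402033 0.091     ] [0.49932529 0.1781993  0.091     ] [0.48524273 0.16847324 0.091     ] [0.50851448 0.16385278 0.091     ]
hub bottom [0.49037327 0.13515721 0.091     ] l [0.46616396 0.17226121 0.091     ] [0.52739543 0.16010408 0.091     ]
stand [[0.43134005 0.2106523  0.055     ]
 [0.55839896 0.22764269 0.055     ]
 [0.57281054 0.12430431 0.055     ]
 [0.44527795 0.10642786 0.055     ]] [0.50195687 0.16725679 0.055     ]
```

Call:
step_arm([
  [8.5,0.9,4.5,-1,0],
  [8.5,1.8,9,-1,0],
  [8.5,2.7,13.5,-1,0],
  [8.5,3.6,18,-1,0],
  [8.5,4.4,22.5,-1,0],
  [8.5,5.3,27,-1,0],
  [8.5,6.1,31.5,-1,0],
  [8.5,6.9,36,-1,0],
  [8.5,6.9,36,-1,0],
  [8.5,6.9,36,-1,0],
  [8.5,6.9,36,-1,0],
])

```text
clock: 2.9
ee_pos: [0.4972, -0.2047, 0.26]
ee_rot: [-3.141, 0.001, -0.197]
force: [-0.3, 0.4, -0.5]
gripper_width: 0.0848
```

Run:
```python
from h import *
import pickle
s=snapshot('wrist');pickle.dump(s,open('w2.pkl','wb'));save(s,'w2c',(230,60,410,260),3.5);st=get_state();print(st['ee_pos'],st['ee_rot'],st['q'],st['force'],st['clock'])
print(w2p(s,[.497,-.205,.139]))
```

```text
[ 0.49730876 -0.20434878  0.26005021] [-3.14070983e+00  4.65075564e-04 -1.95887799e-01] [-0.20113916  0.2606217   0.62557105  1.87578925 -0.17470956  1.06011081
  0.29848609] [0.04117287 0.34593345 1.24083069] 2.95
[317.97025232 197.5931761 ]
```

View pics/w2c.png

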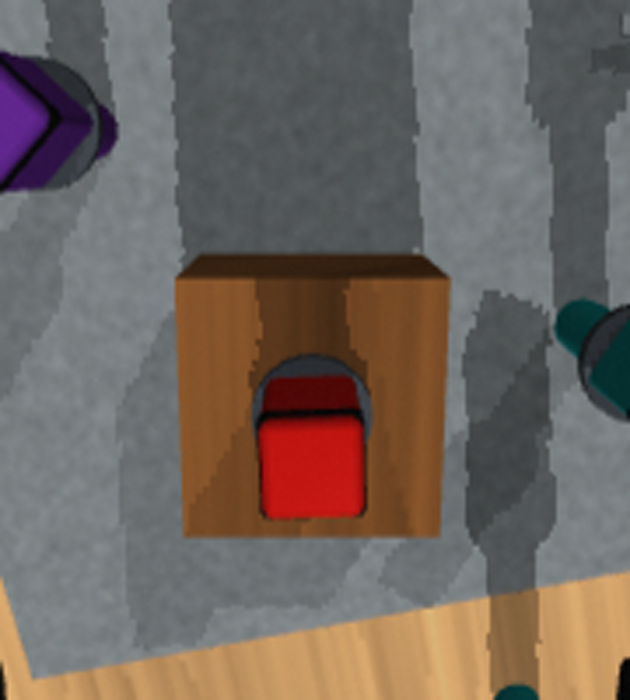

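Run:
```python
from h import *
import pickle
s=pickle.load(open('w2.pkl','rb'));W=lambda x,y,z:p2w(s,*cp(x,y,230,60,3.5),z)
def rep(n,pts,z):
    h=np.array([W(*p,z) for p in pts]); e=h[1]-h[0]+h[2]-h[3]; print(n,h.mean(0),np.degrees(np.arctan2(e[1],e[0])),np.linalg.norm(e)/2)
rep('handle',[(259,418),(362,413),(366,517),(264,520)],.139)
rep('rack',[(176,279),(449,278),(440,537),(185,538)],.078)
go([.497,-.205,.113],np.radians(-9))
```

```text
handle [ 0.49860899 -0.20141068  0.139     ] -8.911787005087179 0.024926312239927147
rack [ 0.49832593 -0.20250271  0.078     ] -11.008815922812891 0.07889140873895477
shift cm [-1.00e-02  8.00e-02  1.47e+01] turn -0.039 rows> 2.9410395506868126
```

Call:
step_arm([
  [8.5,0.05,0,4,-0.039],
  [8.5,0.05,0,8,-0.039],
  [8.5,0.05,0,11,-0.039],
  [8.5,0.05,0,13,-0.039],
  [8.5,0.05,0,14.7,-0.039],
  [8.5,0.05,0,14.7,-0.039],
  [8.5,0.05,0,14.7,-0.039],
])

```text
clock: 3.65
ee_pos: [0.4979, -0.2053, 0.1135]
ee_rot: [-3.141, 0.0, -0.158]
force: [-0.5, -0.1, 0.6]
gripper_width: 0.0852
```

Run:
```python
from h import *
for n,c,k in(('wrist',None,1),('side',(270,200,400,320),5)):
    s=snapshot(n);save(s,n+'3',c,k)
```

```text
(no output)
```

View pics/wrist3.png

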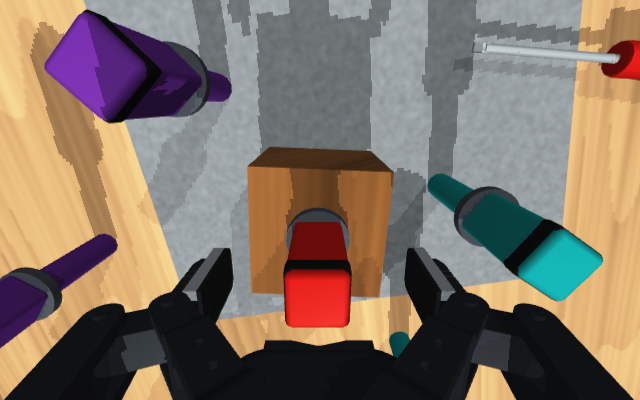

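View pics/side3.png

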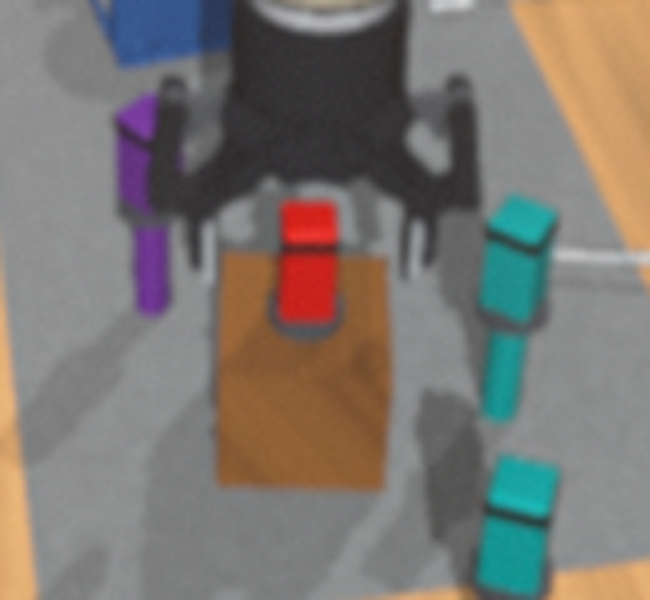

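Run:
```python
from h import *
s=snapshot('wrist');st=get_state();p=np.array(st['ee_pos']);print(p)
print(w2p(s,[p[0],p[1],.139]),w2p(s,p))
print(p2w(s,318,298,.139))
s=snapshot('top');save(s,'t3',(370,180,440,250),8)
```

```text
[ 0.49825579 -0.20615993  0.11441742]
[317.24563639 310.39588032] [317.38411365 275.38839847]
[ 0.49943251 -0.20066218  0.139     ]
```

View pics/t3.png

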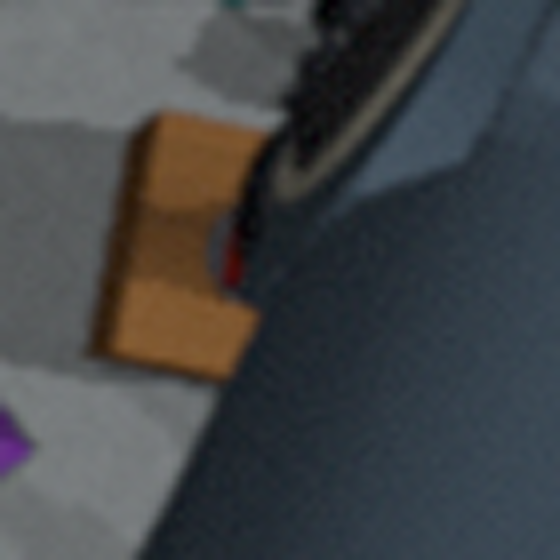

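Call:
step_arm([
  [8.5,0,-0.15,0.1,0],
  [8.5,0,-0.15,0.1,0],
  [2,0,-0.15,0.1,0],
  [2,0,-0.15,0.1,0],
  [2,0,-0.15,0.1,0],
  [2,0,-0.15,0.1,0],
  [2,0,-0.15,0.1,0],
  [2,0,-0.15,0.1,0],
  [2,0,-0.15,0.1,0],
  [2,0,-0.15,0.1,0],
  [2,0,-0.15,0.1,0],
  [2,0,-0.15,0.1,0],
])

```text
clock: 5.05
ee_pos: [0.4976, -0.2049, 0.1124]
ee_rot: [-3.142, -0.0, -0.16]
force: [-0.9, -0.5, 4.1]
gripper_width: 0.0253
```

Run:
```python
from h import *
a=[]
for i in range(4):
    s=snapshot('side');st=get_state();a.append(np.r_[st['ee_pos'],st['ee_rot'],st['force'],st['wrist_torque'],st['gripper_width']])
np.set_printoptions(precision=4,suppress=True);print(np.array(a));print(np.mean(a,0),st['clock']);save(s,'side4',(270,200,400,320),5)
```

```text
[[ 0.4976 -0.2049  0.1124 -3.1416 -0.     -0.1601 -1.4601 -0.2698  2.7088
  -0.0192  0.2086  0.031   0.0253]
 [ 0.4976 -0.2049  0.1124 -3.1416 -0.0001 -0.16   -1.6944 -0.9929  1.7003
  -0.0675  0.1551 -0.0195  0.0256]
 [ 0.4976 -0.2049  0.1124  3.1416 -0.0001 -0.16   -1.2733  1.0978  3.6504
  -0.0638  0.1536 -0.019   0.0259]
 [ 0.4976 -0.2049  0.1123 -3.1416 -0.     -0.1601 -0.5756  0.6647  4.3939
  -0.0552  0.21    0.0225  0.025 ]]
[ 0.4976 -0.2049  0.1124 -1.5708 -0.0001 -0.1601 -1.2508  0.1249  3.1134
 -0.0514  0.1818  0.0038  0.0254] 5.25
```

View pics/side4.png

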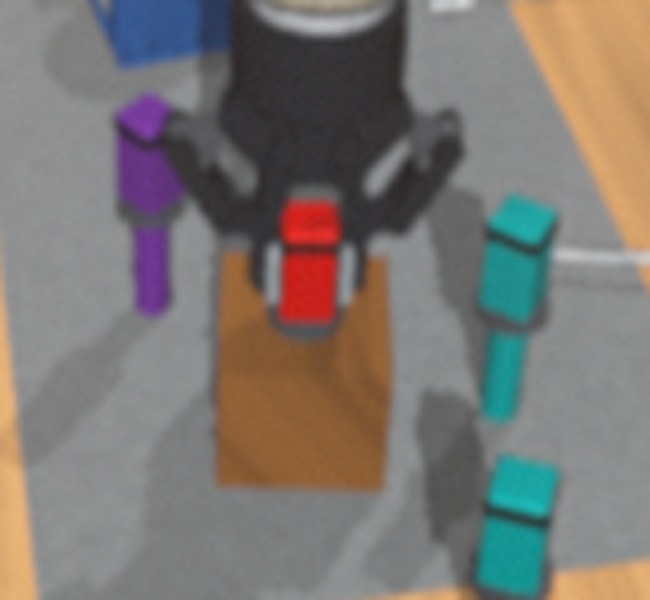

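Call:
step_arm([
  [2,0,0,-0.5,0],
  [2,0,0,-1.5,0],
  [2,0,0,-3,0],
  [2,0,0,-5,0],
  [2,0,0,-7.5,0],
  [2,0,0,-10,0],
  [2,0,0,-13,0],
  [2,0,0,-15.8,0],
  [2,0,0,-15.8,0],
  [2,0,0,-15.8,0],
  [2,0,0,-15.8,0],
])

```text
clock: 6.35
ee_pos: [0.4967, -0.2043, 0.2691]
ee_rot: [-3.141, 0.003, -0.16]
force: [1.1, 0.7, -1.8]
gripper_width: 0.0254
```

Run:
```python
from h import *
np.set_printoptions(precision=4,suppress=True)
s=snapshot('side');st=get_state();print(st['ee_pos'],st['ee_rot'],st['force'],st['wrist_torque']);save(s,'side5',(230,130,430,330),3.5)
Δ=np.array([-.0012,.368])
go([.4976-.0012,-.2049+.368,.27])
```

```text
[ 0.4967 -0.2043  0.2689] [-3.1412  0.003  -0.1599] [ 0.2798 -0.2842 -1.9555] [ 0.005  -0.0218  0.0004]
shift cm [ -5.88 -36.27  -0.08] turn None rows> 7.34783535807023
```

View pics/side5.png

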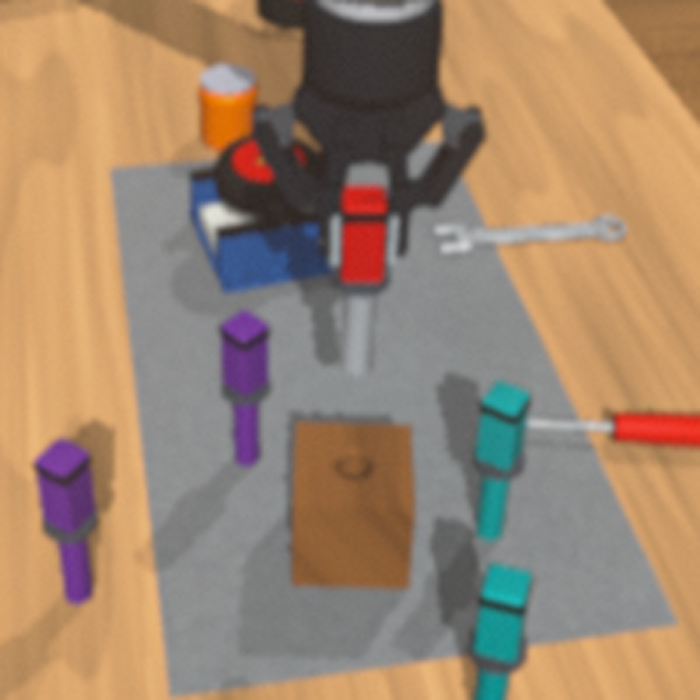

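Call:
step_arm([
  [2,-0.4,-2.5,0,0],
  [2,-1.1,-6.5,0,0],
  [2,-1.8,-11,0,0],
  [2,-2.5,-15.5,0,0],
  [2,-3.2,-20,0,0],
  [2,-3.9,-24.5,0,0],
  [2,-4.7,-29,0,0],
  [2,-5.4,-33.5,0,0],
  [2,-5.8,-35.6,0,0],
  [2,-5.9,-36.3,0,0],
  [2,-5.9,-36.3,0,0],
  [2,-5.9,-36.3,0,0],
])

```text
clock: 7.6
ee_pos: [0.4972, 0.1608, 0.2698]
ee_rot: [3.14, 0.001, -0.163]
force: [-0.3, 0.3, -2.5]
gripper_width: 0.0254
```

```bash
cat > m.py <<'E'
from h import *
np.set_printoptions(precision=4,suppress=True)
import sys
a=[]
for i in range(int(sys.argv[1])):
    s=snapshot('side');st=get_state();a.append(np.r_[st['ee_pos'],st['ee_rot'][2],st['force'],st['wrist_torque']])
print(np.mean(a,0),st['ee_rot'],st['clock'],st['gripper_width'])
E
python3 m.py 2
python3 - <<'E'
from h import *
s=snapshot('side');save(s,'side6',(250,100,370,220),5)
s=snapshot('wrist');save(s,'wrist6')
go([.4976-.0012,-.2049+.368,.21])
E
```

```text
[ 0.4974  0.1607  0.2701 -0.1634 -0.0958  0.7804 -2.891  -0.019  -0.0245
 -0.0088] [ 3.1409  0.0001 -0.1635] 7.7 0.025350288248615016
shift cm [-0.13 -0.16  6.04] turn None rows> 1.207927466548912
```

View pics/side6.png

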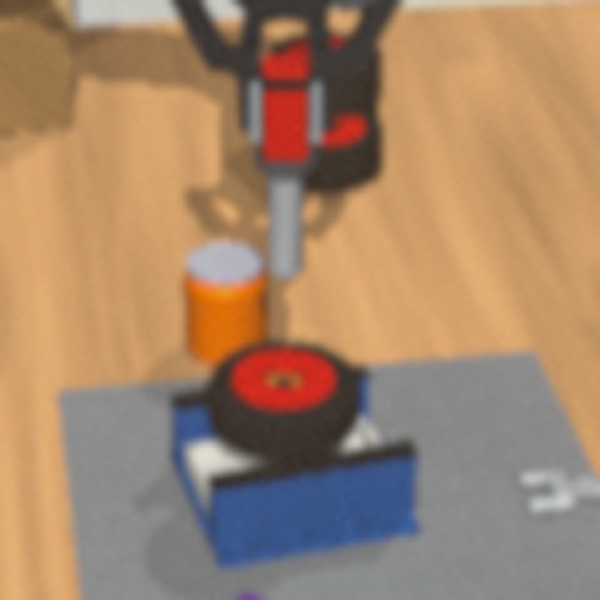

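View pics/wrist6.png

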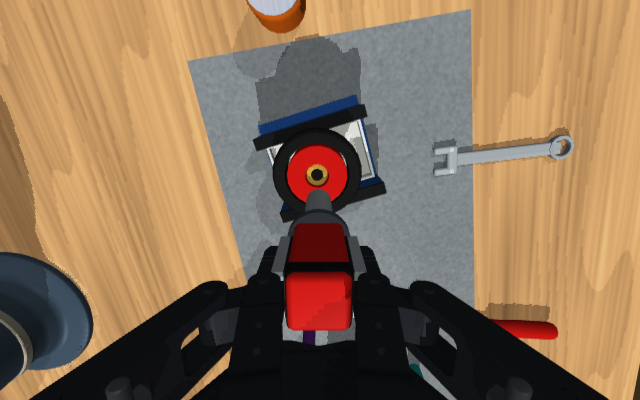

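Call:
step_arm([
  [2,-0.1,-0.2,2,0],
  [2,-0.1,-0.2,4,0],
  [2,-0.1,-0.2,5.5,0],
  [2,-0.1,-0.2,6.6,0],
  [2,-0.1,-0.2,6.6,0],
  [2,-0.1,-0.2,6.6,0],
])

```text
clock: 8.4
ee_pos: [0.4969, 0.1648, 0.2047]
ee_rot: [-3.141, -0.001, -0.161]
force: [-0.1, -1.0, -1.7]
gripper_width: 0.0251
```

```bash
python3 m.py 2
python3 - <<'E'
from h import *
s=snapshot('side');save(s,'side7',(270,130,350,190),9)
s=snapshot('wrist');save(s,'wrist7',(260,120,380,240),5)
st=get_state();p=np.array(st['ee_pos']); import pickle;pickle.dump(s,open('w7.pkl','wb'))
print('tip pred',w2p(s,p-[0,0,.1044]),'edge')
E
```

```text
[ 0.4972  0.1651  0.2052 -0.1604  0.0864  0.1244 -2.3192 -0.0066  0.0227
 -0.005 ] [-3.1404 -0.0016 -0.1602] 8.5 0.025159674251203763
tip pred [317.61419781 203.37269558] edge
```

View pics/side7.png

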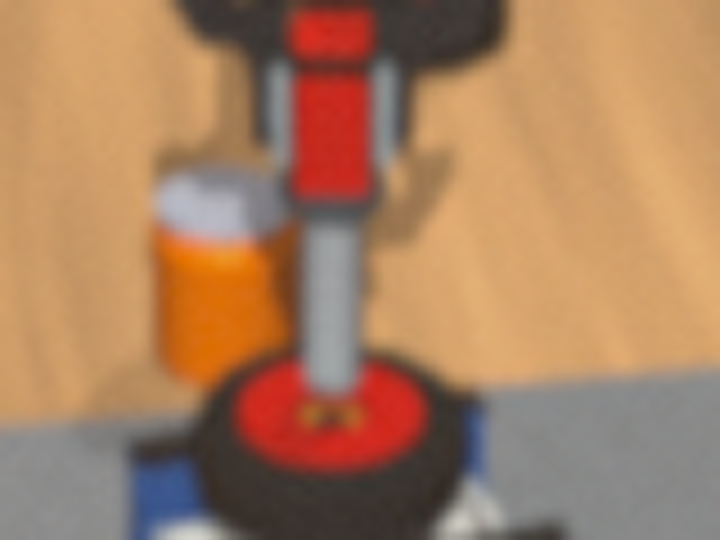

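View pics/wrist7.png

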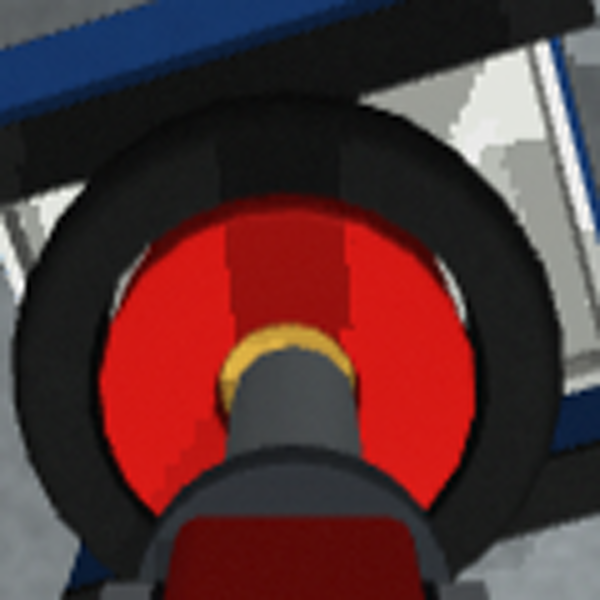

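```bash
python3 m.py 2
python3 - <<'E'
from h import *
import pickle
np.set_printoptions(precision=4,suppress=True)
s=pickle.load(open('w7.pkl','rb'));W=lambda x,y,z:p2w(s,*cp(x,y,260,120,5),z)
print('tip far rim',W(292,347,.1008),'L',W(229,405,.1008),'R',W(358,405,.1008))
print('bore far',W(288,322,.091),'L',W(219,385,.091),'R',W(356,385,.091))
print('hub',W(99,385,.091),W(476,385,.091))
s=snapshot('side')
SS=lambda x,y,z:p2w(s,*cp(x,y,270,130,9),z)
print('side tip near',SS(331,397,.1008),SS(303,380,.1008),SS(360,380,.1008))
print('side bore L,R',SS(299,416,.091),SS(366,416,.091),'hub L R bottom top',SS(236,412,.091),SS(428,412,.091),SS(332,471,.091))
E
```

```text
[ 0.4968  0.1652  0.2049 -0.1599  0.1102  0.2076 -1.5341 -0.0151  0.0168
 -0.0376] [-3.1408 -0.0008 -0.1599] 8.7 0.025426685621677273
tip far rim [0.4992 0.177  0.1008] L [0.4878 0.1691 0.1008] R [0.5081 0.1658 0.1008]
bore far [0.4988 0.1785 0.091 ] L [0.4858 0.1697 0.091 ] R [0.5082 0.1661 0.091 ]
hub [0.4661 0.1729 0.091 ] [0.5279 0.1629 0.091 ]
side tip near [0.4958 0.156  0.1008] [0.4881 0.1682 0.1008] [0.5072 0.1652 0.1008]
side bore L,R [0.4856 0.1611 0.091 ] [0.5081 0.1576 0.091 ] hub L R bottom top [0.4647 0.167  0.091 ] [0.5293 0.1568 0.091 ] [0.4914 0.1258 0.091 ]
```

Call:
step_arm([
  [2,-0.07,0.11,0,0],
  [2,-0.07,0.11,0.4,0],
  [2,-0.07,0.11,0.7,0],
  [2,-0.07,0.11,0.9,0],
  [2,-0.07,0.11,1.0,0],
  [2,-0.07,0.11,1.1,0],
  [2,-0.07,0.11,1.15,0],
  [2,-0.07,0.11,1.2,0],
])

```text
clock: 9.55
ee_pos: [0.4957, 0.1641, 0.1923]
ee_rot: [-3.141, -0.0, -0.16]
force: [0.7, 0.4, -3.0]
gripper_width: 0.0253
```

```bash
python3 m.py 2
```

```text
[ 0.4957  0.1641  0.1923 -0.16   -0.0227 -0.0747 -2.4048 -0.0204  0.0369
  0.0006] [-3.1415 -0.     -0.16  ] 9.65 0.025646449083791465
```

Call:
step_arm([
  [2,0,0,0.1,0],
  [2,0,0,0.2,0],
  [2,0,0,0.3,0],
  [2,0,0,0.4,0],
  [2,0,0,0.5,0],
  [2,0,0,0.6,0],
])

```text
clock: 10.25
ee_pos: [0.4961, 0.1642, 0.1874]
ee_rot: [-3.141, -0.001, -0.16]
force: [-2.4, -0.6, 5.6]
gripper_width: 0.0256
```

```bash
python3 m.py 2
```

```text
[ 0.4961  0.1642  0.1872 -0.1601 -0.5858 -0.3803  5.296  -0.1639  0.4345
  0.0199] [-3.1407 -0.0007 -0.1601] 10.35 0.02541137659678832
```

Call:
step_arm([
  [2,0,0,0.1,0],
  [2,0,0,0.2,0],
  [2,0,0,0.3,0],
  [2,0,0,0.4,0],
  [2,0,0,0.5,0],
])

```text
clock: 10.85
ee_pos: [0.4961, 0.1642, 0.1821]
ee_rot: [-3.141, -0.001, -0.16]
force: [-1.6, -0.6, 4.6]
gripper_width: 0.0251
```

```bash
python3 m.py 1
```

```text
[ 0.496   0.1642  0.182  -0.16   -0.8128 -0.7752  4.6621 -0.0743  0.3755
 -0.0243] [-3.1408 -0.0007 -0.16  ] 10.9 0.025526508427422948
```

Call:
step_arm([
  [2,0,0,0.1,0],
  [2,0,0,0.2,0],
  [2,0,0,0.3,0],
  [2,0,0,0.4,0],
  [2,0,0,0.5,0],
  [2,0,0,0.6,0],
  [2,0,0,0.7,0],
  [2,0,0,0.8,0],
  [2,0,0,0.9,0],
  [2,0,0,1.0,0],
  [2,0,0,1.1,0],
  [2,0,0,1.2,0],
])

```text
clock: 12.1
ee_pos: [0.4961, 0.1642, 0.17]
ee_rot: [-3.141, -0.001, -0.16]
force: [-0.5, -1.0, 5.1]
gripper_width: 0.0254
```

Call:
step_arm([
  [2,0,0,0.1,0],
  [2,0,0,0.2,0],
  [2,0,0,0.3,0],
  [2,0,0,0.4,0],
  [2,0,0,0.5,0],
  [2,0,0,0.6,0],
  [2,0,0,0.7,0],
  [2,0,0,0.8,0],
  [2,0,0,0.9,0],
  [2,0,0,1.0,0],
  [2,0,0,1.1,0],
  [2,0,0,1.2,0],
])

```text
clock: 13.3
ee_pos: [0.4955, 0.164, 0.1569]
ee_rot: [3.141, 0.0, -0.16]
force: [-0.4, 0.1, -1.4]
gripper_width: 0.0257
```

```bash
python3 m.py 2;python3 - <<'E'
from h import *
s=snapshot('side');save(s,'side8',(270,130,350,190),9)
E
```

```text
[ 0.4955  0.164   0.1569 -0.16    0.1041 -0.306  -1.8064 -0.0295  0.0011
  0.0107] [ 3.1413  0.0004 -0.16  ] 13.4 0.025742061738380353
```

View pics/side8.png

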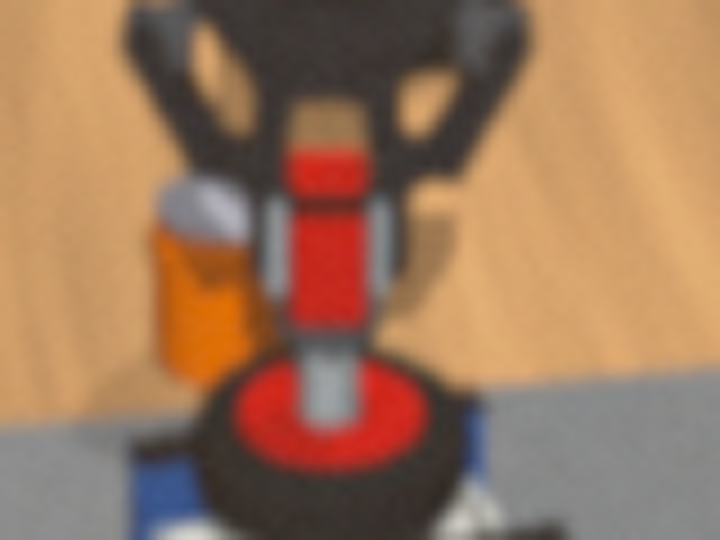

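Call:
step_arm([
  [2,0,0,0.1,0],
  [2,0,0,0.2,0],
  [2,0,0,0.3,0],
  [2,0,0,0.4,0],
  [2,0,0,0.4,0],
])

```text
clock: 13.95
ee_pos: [0.4955, 0.1641, 0.1531]
ee_rot: [3.142, 0.0, -0.16]
force: [-0.1, -0.9, -2.5]
gripper_width: 0.0251
```

Call:
step_arm([
  [2,0,0,-0.5,0],
  [2,0,0,-1.5,0],
  [2,0,0,-2.5,0],
  [2,0,0,-3.5,0],
  [2,0,0,-4.5,0],
  [2,0,0,-6,0],
  [2,0,0,-8,0],
  [2,0,0,-10,0],
  [2,0,0,-11.7,0],
  [2,0,0,-11.7,0],
  [2,0,0,-11.7,0],
])

```text
clock: 15.05
ee_pos: [0.4954, 0.1641, 0.2704]
ee_rot: [-3.141, -0.0, -0.16]
force: [-0.3, -0.2, -2.1]
gripper_width: 0.0257
```

```bash
python3 m.py 1;python3 - <<'E'
from h import *
s=snapshot('wrist');save(s,'w9',(240,90,400,240),5)
s=snapshot('top');save(s,'t9',(220,165,310,255),6)
go([.4976,-.2049,.27],-.16)
E
```

```text
[ 0.4951  0.1639  0.2697 -0.1599 -0.302   0.0928 -1.8861 -0.0285  0.0292
  0.0142] [ 3.1411  0.001  -0.1599] 15.1 0.025372039237441746
shift cm [ 6.14 36.37 -0.04] turn 0.0 rows> 7.376102454146192
```

View pics/w9.png

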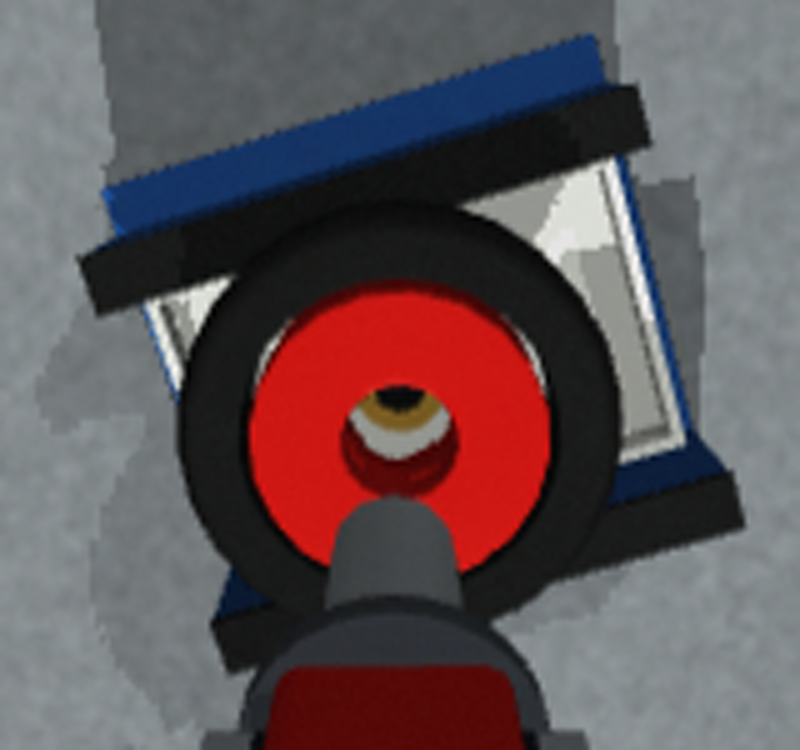

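Call:
step_arm([
  [2,0.4,2.5,0,0],
  [2,1.1,6.5,0,0],
  [2,1.9,11,0,0],
  [2,2.6,15.5,0,0],
  [2,3.4,20,0,0],
  [2,4.1,24.5,0,0],
  [2,4.9,29,0,0],
  [2,5.6,33.3,0,0],
  [2,6.0,35.6,0,0],
  [2,6.15,36.4,0,0],
  [2,6.15,36.4,0,0],
  [2,6.15,36.4,2,0],
  [2,6.15,36.4,4,0],
  [2,6.15,36.4,6,0],
  [2,6.15,36.4,7,0],
  [2,6.15,36.4,7,0],
  [2,6.15,36.4,7,0],
  [2,6.15,36.4,7,0],
])

```text
clock: 17.0
ee_pos: [0.4991, -0.205, 0.2013]
ee_rot: [-3.141, -0.002, -0.159]
force: [-0.5, 0.7, -2.2]
gripper_width: 0.0254
```

```bash
python3 m.py 3;python3 - <<'E'
from h import *
s=snapshot('wrist');save(s,'w10',(230,90,410,270),4)
s=snapshot('side');save(s,'s10',(270,200,400,320),5)
go([.4976,-.2049,.1124],-.16)
E
```

```text
[ 0.4989 -0.2051  0.2012 -0.1598 -0.3813 -0.2244 -1.8835 -0.0138  0.0157
  0.0393] [-3.1414 -0.0015 -0.16  ] 17.15 0.025211349309488196
shift cm [-0.11 -0.01  8.84] turn -0.0 rows> 1.7673772341418261
```

View pics/w10.png

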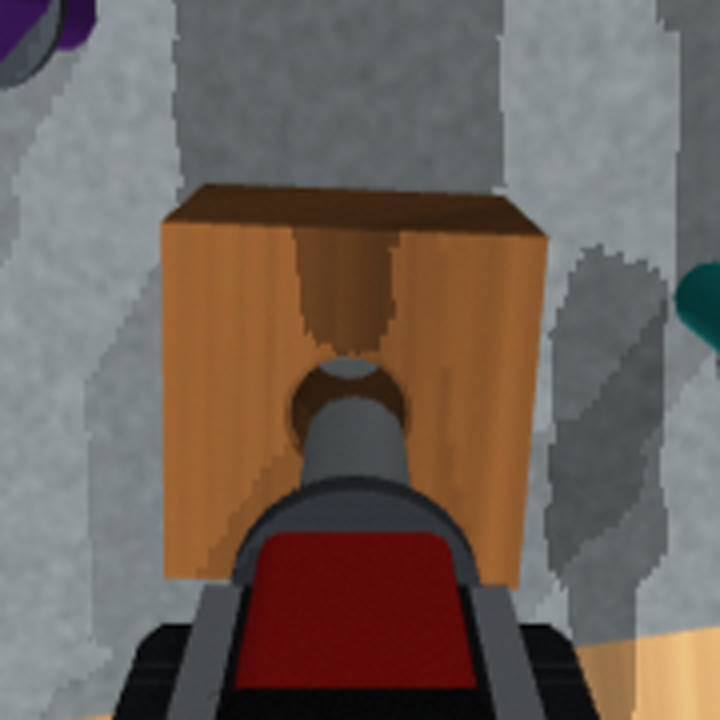

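View pics/s10.png

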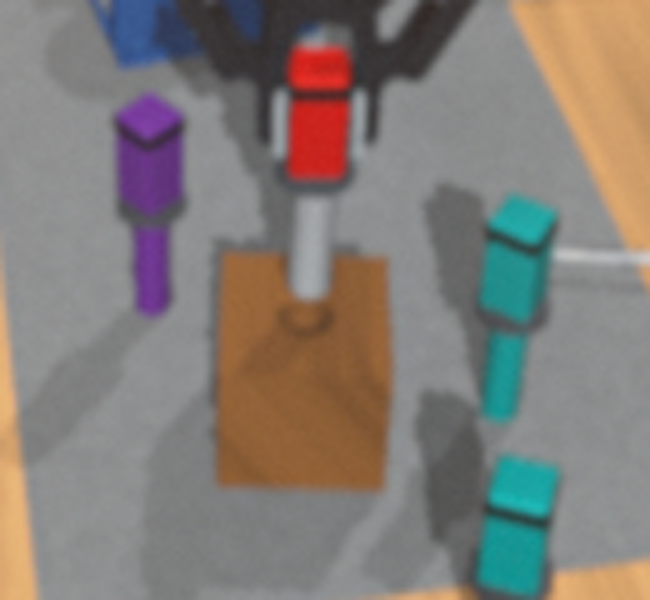

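Call:
step_arm([
  [2,-0.11,0,0.5,0],
  [2,-0.11,0,1.2,0],
  [2,-0.11,0,1.5,0],
  [2,-0.11,0,1.8,0],
  [2,-0.11,0,2.1,0],
  [2,-0.11,0,2.4,0],
  [2,-0.11,0,2.7,0],
  [2,-0.11,0,3,0],
])

```text
clock: 18.05
ee_pos: [0.4973, -0.2049, 0.1701]
ee_rot: [-3.142, -0.0, -0.16]
force: [0.4, -0.2, -1.9]
gripper_width: 0.0256
```

```bash
python3 m.py 1
```

```text
[ 0.497  -0.2048  0.1696 -0.16    0.4368  0.8774 -3.0212  0.0245  0.0329
 -0.0307] [-3.1414  0.0008 -0.16  ] 18.1 0.025226854394067397
```

Call:
step_arm([
  [2,0.05,0,0.8,0],
  [2,0.05,0,1.6,0],
  [2,0.05,0,2.4,0],
  [2,0.05,0,3.2,0],
  [2,0.05,0,4.0,0],
  [2,0.05,0,4.6,0],
  [2,0.05,0,5.0,0],
  [2,0.05,0,5.3,0],
  [2,0.05,0,5.5,0],
  [2,0.05,0,5.5,0],
])

```text
clock: 19.1
ee_pos: [0.4977, -0.2049, 0.1152]
ee_rot: [-3.141, 0.0, -0.16]
force: [0.5, 1.3, -1.5]
gripper_width: 0.0252
```

```bash
python3 m.py 2
```

```text
[ 0.4979 -0.205   0.1154 -0.16    0.3689 -0.6663 -2.2917 -0.0387 -0.0172
 -0.0113] [-3.1415 -0.0004 -0.1601] 19.2 0.025424256623472197
```

Call:
step_arm([
  [2,0,0,0.05,0],
  [2,0,0,0.1,0],
  [2,0,0,0.15,0],
  [2,0,0,0.2,0],
  [2,0,0,0.25,0],
  [2,0,0,0.28,0],
])

```text
clock: 19.8
ee_pos: [0.4978, -0.2049, 0.1124]
ee_rot: [-3.142, 0.0, -0.16]
force: [0.2, 0.0, -2.0]
gripper_width: 0.0253
```

```bash
python3 m.py 2
```

```text
[ 0.4978 -0.205   0.1124 -0.16    0.5651  0.2732 -1.6745  0.0193 -0.0193
  0.0258] [-3.1415 -0.     -0.16  ] 19.9 0.025260831488096307
```

Call:
step_arm([
  [2,0,0,0.03,0],
  [2,0,0,0.06,0],
  [2,0,0,0.09,0],
  [2,0,0,0.09,0],
])

```text
clock: 20.3
ee_pos: [0.4978, -0.205, 0.1123]
ee_rot: [-3.141, -0.0, -0.16]
force: [-3.7, 1.3, 5.2]
gripper_width: 0.0253
```

```bash
python3 m.py 2
```

```text
[ 0.4978 -0.205   0.1123 -0.16   -2.4272  1.3318  5.6185  0.2404  0.5837
 -0.012 ] [-3.1409 -0.0001 -0.16  ] 20.4 0.025338142464995828
```

Call:
step_arm([
  [3.2,0,0,-0.05,0],
  [4,0,0,-0.05,0],
  [6,0,0,-0.05,0],
  [8.5,0,0,-0.05,0],
  [8.5,0,0,-0.05,0],
  [8.5,0,0,-0.05,0],
  [8.5,0,0,-0.05,0],
  [8.5,0,0,-0.05,0],
  [8.5,0,0,-0.05,0],
  [8.5,0,0,-0.05,0],
])

```text
clock: 21.4
ee_pos: [0.4978, -0.205, 0.1121]
ee_rot: [-3.142, 0.0, -0.16]
force: [-0.3, -1.0, 0.2]
gripper_width: 0.0852
```

Call:
step_arm([
  [8.5,0,0,-1,0],
  [8.5,0,0,-3,0],
  [8.5,0,0,-6,0],
  [8.5,0,0,-10,0],
  [8.5,0,0,-14,0],
  [8.5,0,0,-16,0],
  [8.5,0,0,-16,0],
  [8.5,0,0,-16,0],
])

```text
clock: 22.2
ee_pos: [0.4976, -0.2049, 0.2724]
ee_rot: [-3.141, -0.001, -0.16]
force: [-0.6, -1.1, -1.1]
gripper_width: 0.0851
```

```bash
python3 m.py 1;python3 - <<'E'
from h import *
s=snapshot('wrist');save(s,'w11',(230,60,410,260),3)
s=snapshot('side');save(s,'s11',(230,130,430,330),3.5)
s=snapshot('side');save(s,'s11b',(300,220,370,310),6)
E
```

```text
[ 0.4972 -0.2046  0.2714 -0.1599  0.2652 -0.0399 -0.6874 -0.0175  0.0167
 -0.0131] [-3.1411  0.0014 -0.1599] 22.25 0.08464226408430288
```

View pics/w11.png

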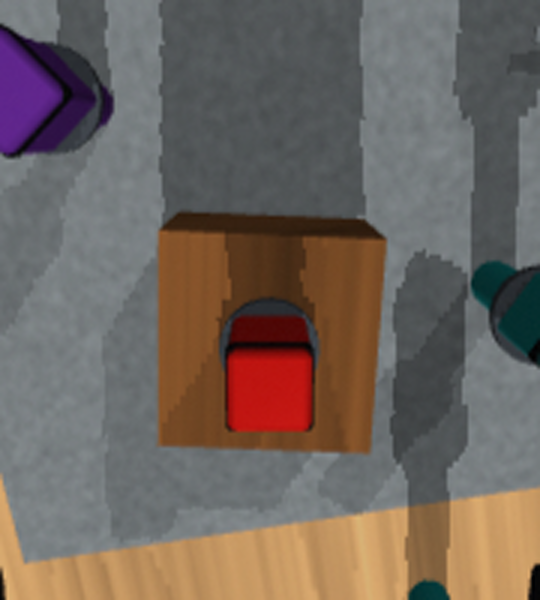

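View pics/s11.png

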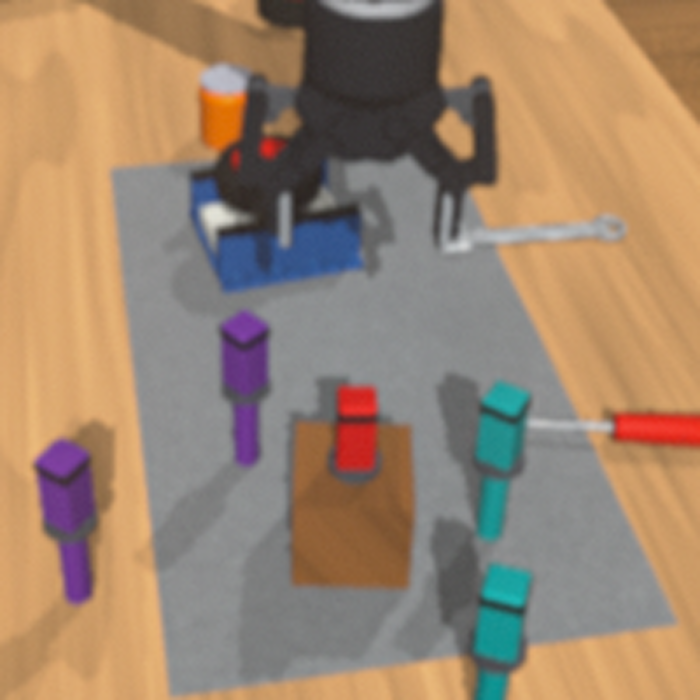

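View pics/s11b.png

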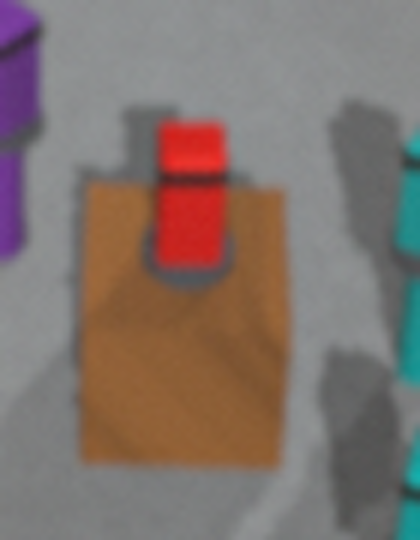

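The drift is upright with its collar flat on the block, matching the starting picture. The gripper is clear, the bystanders haven't moved, and the bushing was seen in the tray.

```bash
python3 -c "
from h import *
print(sign_off())"
```

```text
the job is handed in; nothing more can be done
None
```

The job is done and handed in at about 22 s of the 72 s allowed.

- **Pushing out the bushing:** The tip entered the bore on the first try, so no probing on the wheel was needed. The bushing slid at about 7–8 N net. At a tip height of about 53 mm the reading fell back to just the drift's weight. Looking down through the bore with the wrist camera, I could see the bushing in the white tray.
- **Returning the drift:** It met the block at the same height where I first gripped it (0.112 m) with about 8 N. After I let go, the side and wrist pictures show it upright with its collar on the block.
- **The other things:** The screwdriver, wrench, tin and look-alikes appear unmoved. The open gripper ended clear of everything.

**Disagreements:**
- The cameras placed both the bore and the drift a few millimetres apart in y: the wrist camera read about 3 mm more than the top one, and the side camera also differed. I used the distance between the drift and the bore instead, where the wrist and top cameras agreed to within 1 mm.
- The measured arm position was sometimes 1–2 mm off right after a long move. I re-measured before each insertion.

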